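Height check of a vial carrier under the bridge bar

ROBOT

A 7-joint arm with a two-finger parallel gripper is mounted at the origin on the work surface. World frame = base frame: x ahead of the robot, y to its left, z up, the work surface at z = 0. Lengths are in m, angles in rad, forces in N, time in s.
With the tool pointing down it reaches from about 0.4 to 0.85 m from the base axis. Payload 4.5 kg.
Tool frame: the origin (TCP) lies where the fingers leave the gripper's body, on its centre line; the fingertips stand 64 mm ahead of it and the grasp point (between the pads) lies 45 mm ahead of it; z points along the fingers, y is the direction in which the jaws open and shut (so a half turn about z gives the same grasp; the last joint's range is limited). The gripper opens to 88 mm and grips with 3 to 60 N. Pads are 18 mm wide; open, the fingers measure 123 mm over their backs; the gripper's body (75 mm by 187 mm) begins 45 mm behind the grasp point.
Start: joints at [-1.191, 0.689, -0.195, 1.565, 0.157, 0.902, -0.215], TCP at [0.212, 0.588, 0.303] pointing down, gripper open.
Joint ranges: [-3.01, 3.01], [-0.46, 2.08], [-1.47, 1.51], [0.13, 2.56], [-1, 4.14], [0.04, 2.09], [-2.66, 2.66]. Speed limits (rad/s): [2.57, 2.57, 3.14, 3.14, 3.14, 3.14, 3.14].

INTERFACE

Orientations are given as a unit quaternion [x, y, z, w].
In Python, from plant import monitor, snapshot, workorder, finder gives the robot as it stands.
- The arm moves only by the tool carry_out, never from a script. Its argument "motion" is one flat list of numbers, 6 for each row, row after row: the shift along the tool's x, y, z in cm, then the turn, a rotation vector about the tool's x, y, z in rad. In form: [x, y, z, rx, ry, rz, x, y, z, rx, ry, rz, ...]. A call has 1 to 8 rows; each row shifts and turns the commanded pose from where the row before left it, along the tool's axes as they then stand; what a row does not reach is not made up. A row lasts 1/8 s, in which the tool goes at most 62.5 mm and 10.7 degrees, less where a joint would pass 70% of its speed; a pose out of reach is approached as far as the arm can. A call with a gripper value outside its range is refused whole. "hand" is the finger opening in cm, from 0 to 8.81, set as the call begins (left out, the last holds). The fingers move at their own pace and stop on an object; "grip_force" is the grip in N (left out, the last holds). Time passes only in rows, so rows that do not move let the fingers close. It gives the time, the measured TCP pose, the force and the opening at its end, in the units of the state.
- monitor.get_state(): the state, without advancing time (a new reading comes with each control period).
- snapshot(name): name is "scene" or "top" or "wrist"; returns a dict with "frame" (480x640x3 uint8, red, green, blue), "range_z" (480x640 float32, m along the optical axis (not along the pixel's ray), 0 where there is no reading), "fx", "fy", "cx", "cy" (pixels), "rvec" (rotation vector, rad) and "tvec" (3), from world to camera coordinates, as OpenCV has them; the wrist camera has in their place "hand_eye" (4x4, takes a point from camera to tool coordinates, whose origin is the TCP and whose axes are the flange's). Camera axes: x right, y down, z forward; pixel columns grow to the right and rows downward; lengths in m; the calibration is good to about 2 mm. A picture is of the moment at which its call begins: read the wrist's pose just before it.
- workorder.finish_job(): hands the job in, once; it reports no verdict.
Trained networks look in a picture, given as the dict that the camera call returned (one of the last four; its "shot" number tells which), for a name from the list of things; names that differ only in an ending like _2 or _b are one class to them, and where a whole thing is asked for, a point or a joint stands for the part that bears it (a point fixed in the world has none). Each returns a list of dicts, best first, with "p" (0 to 1); they miss things now and then, are a little off and sometimes report something else, mostly with a low value. They report only what shows in the picture. A call takes as long as a camera call. They do not tell look-alikes from the thing itself.
- finder.masks_of(picture, thing): "pixels" (480x640 bool, what is visible of it) and "extent" ([left, top, right, bottom] in pixels, round what is visible of it).
The state is a dict: "clock": time; "q": joint angles; "qd": joint speeds; "joint_torque": joint torques, N m; "tool_pos": TCP position; "eef_rot": TCP orientation; "contact_force": force on the tool from outside, world axes, zero at the start; "moment": the same for the moment, N m; "opening": opening from 0.0 (shut) to 1.0 (fully open).
Only numpy, scipy, OpenCV 4.12 (cv2) and the standard library are available. Lean on these libraries where they do the work, as an engineer would, in place of code of your own. Each camera call takes 0.05 s, during which the arm holds its last target. There are 200 camera calls.

TASK

Take the white three-vial carrier by its rear handle, slide it nose first between the guides of the checking stand and push it on under the fixed bridge bar, flat on the bench, until it meets the sprung stop, wherever that has been set. Hold it against the stop with a steady push of about 10 newtons (never as much as 18) for about a second, then let go gently and leave it there with all three caps beyond the bar. Do not knock the bridge or disturb the other things on the bench.

Things in the scene. Friction and masses are not known exactly. Their poses are not given: they have to be found in the camera images.
- carrier: White plastic vial carrier, 192 x 36 mm, 0.2 to 0.42 kg. Origin on its underside, on its middle plane; x to its nose, z up. Nose face at x = +62 mm. A block 30 mm high (x -16 to 62) holds three vials fixed at x = 47.5, 22.5, -2.5 mm; caps 20 mm wide, tops 56 mm up. Behind it an 8 mm thick tongue to x = -130 mm carries the handle.
- handle (a point): Centre of the carrier's handle, at carrier x = -100 mm, 38 mm above its underside; axes as the carrier's. The handle is an upright web 12 mm thick (y), 60 mm long (x), top 52 mm up: pinch it across from above.
- guides: Two fixed aluminium rails on the bench, 12 mm high, 40 mm apart inside. Origin on the bench midway between them, under the bridge bar; x is the push direction, z up. Straight from x = -90 to +90 mm; from -90 to -130 mm they flare to a mouth 64 mm wide inside. The carrier slides on the bench itself: no step.
- bridge: Fixed bridge: steel bar 12 mm thick (x), underside 59, top 71 mm above the bench, on posts 16 mm square at y = +80 and -80 mm (feet 8 mm high, 44 mm along x, out to y = 98). Origin on the bench under the bar's middle, same place and axes as the guides. The caps pass 3 mm below the bar. Not to be pressed with 5 N or more.
- stop: End block 34 x 70 x 44 mm; origin on the bench, middle of its near face, 200 mm beyond the bar; axes as the guides. Carries a clamped head with a sprung black plate, 36 mm wide, z 6 to 36 mm. The setting varies, unmeasured: plate face 78 to 103 mm before the origin (97 to 122 beyond the bar). Yields 1 mm per 2.5 N up to 12 mm, springs back. Press 5 to 18 N.
- vial_a: Bystander: a capped glass vial, 22 mm wide, 46 mm high, standing beyond the bar beside the guides; origin under its centre.
- vial_b: Bystander: a second such vial, standing beyond the bar on the other side of the guides; origin under its centre.
- spare_rack: Bystander: white handle-less rack of seven vials, 60 x 110 mm, 56 mm high; origin under its centre.
- solvent: Bystander: brown bottle, 68 mm wide, 140 mm high; origin under its centre.
- beaker: Bystander: glass beaker, 68 mm wide, 80 mm high; origin under its centre.
- crimper: Bystander: hand crimping tool lying on the bench, about 150 mm long; origin near its head, on the bench.
- driver: Bystander: screwdriver lying on the bench; origin on its underside.
- cap_tray: Bystander: open grey tray of caps, 120 x 90 x 30 mm; origin under its centre.
There are look-alikes about, which are no part of the job. Leave any green look-alike of the stop alone. What is shaped like the carrier but turquoise is not meant.

How it is judged:
By the outcome, as a careful person would: the job done as asked, in the order asked, and still so for the second after the job is handed in, with the robot touching nothing.
It also fails if it takes over 56 s, if anything falls off the work surface, if the arm or the gripper's body presses on something with over 40 N, if the wrist force passes 120 N, or if a joint passes its speed limit or range.

## Working session

There is one attempt and no reset: what is moved stays moved. The work goes in short steps, Python scripts to look and compute and a tool call to move; the robot and the scene stay as the last step left them, time stands still between calls to the robot, and variables do not carry over. Pictures are saved under pics/ and viewed, about 8 in all and at most 12, crops included, and the job is handed in when it is done.

Besides the shell and the picture viewer there is one more tool, called after "Request:" as name(argument=value, ...) on one line, values as JSON. carry_out: Moves the arm, as the interface text tells. Its arguments: {"type":"object","properties":{"motion":{"type":"array"},"hand":{"type":"number"},"grip_force":{"type":"number"}},"required":["motion"]}

```bash
mkdir -p pics; cat > h.py <<'E'
import numpy as np, cv2
from scipy.spatial.transform import Rotation as R
from plant import monitor, snapshot, workorder, finder
def cam(p, st=None):
    """returns Rwc,t: world = Rwc@c + t"""
    if 'hand_eye' in p:
        T=np.array(p['hand_eye']); Rt=R.from_quat(st['eef_rot']).as_matrix()
        return Rt@T[:3,:3], Rt@T[:3,3]+np.array(st['tool_pos'])
    Rm=cv2.Rodrigues(np.array(p['rvec'],float))[0]; return Rm.T, -Rm.T@np.array(p['tvec'],float).ravel()
def cloud(p, st=None):
    Rw,t=cam(p,st); v,u=np.mgrid[:480,:640]; z=p['range_z']
    c=np.stack([(u-p['cx'])/p['fx']*z,(v-p['cy'])/p['fy']*z,z],-1)
    w=c@Rw.T+t; w[z<=0]=np.nan; return w
def save(p,n): cv2.imwrite('pics/'+n,p['frame'][:,:,::-1])
E
cat > a.py <<'E'
from h import *
st=monitor.get_state(); print({k:np.round(v,3).tolist() for k,v in st.items()})
ims=[]
for n in ['top','scene']:
    p=snapshot(n); save(p,n+'.png'); W=cloud(p); np.save(n+'.npy',W); print(n,'cam at',cam(p)[1].round(3))
    for th in ['carrier','handle','guides','bridge','stop','vial_a','spare_rack','solvent','beaker','crimper','driver','cap_tray']:
        for d in finder.masks_of(p,th)[:3]:
            if d['p']<.2: continue
            m=d['pixels']; w=W[m]; w=w[~np.isnan(w[:,0])]
            print(th,round(d['p'],2),np.array(d['extent']).round().tolist(),'med',np.median(w,0).round(3) if len(w) else None,'ztop',np.percentile(w[:,2],97).round(3) if len(w) else None,'rgb',p['frame'][m].mean(0).round())
E
python3 a.py
```

```text
{'clock': 0.0, 'q': [-1.191, 0.69, -0.194, 1.566, 0.157, 0.903, -0.215], 'qd': [-0.001, -0.001, 0.001, 0.001, 0.0, -0.0, 0.001], 'joint_torque': [-0.001, -52.755, -1.267, -15.343, -0.053, 0.006, 0.0], 'tool_pos': [0.212, 0.587, 0.302], 'eef_rot': [0.172, 0.985, -0.001, -0.0], 'contact_force': [0.524, 0.26, 0.229], 'moment': [0.026, 0.007, 0.043], 'opening': 0.998}
top cam at [0.395 0.057 1.148]
carrier 0.94 [220.0, 297.0, 272.0, 374.0] med [0.338 0.227 0.028] ztop 0.057 rgb [33. 99. 91.]
carrier 0.63 [194.0, 239.0, 277.0, 269.0] med [0.542 0.25  0.027] ztop 0.058 rgb [116. 122. 127.]
handle 0.89 [189.0, 240.0, 276.0, 268.0] med [0.541 0.25  0.028] ztop 0.058 rgb [118. 124. 130.]
handle 0.79 [221.0, 296.0, 270.0, 376.0] med [0.341 0.225 0.028] ztop 0.057 rgb [ 32. 101.  92.]
handle 0.58 [216.0, 155.0, 265.0, 198.0] med [0.736 0.249 0.032] ztop 0.058 rgb [107. 111. 112.]
guides 0.62 [315.0, 231.0, 408.0, 269.0] med [ 0.561 -0.044  0.011] ztop 0.016 rgb [113. 118. 122.]
bridge 0.63 [355.0, 213.0, 380.0, 292.0] med [ 0.532 -0.07   0.067] ztop 0.075 rgb [114. 116. 116.]
bridge 0.32 [465.0
[... 2252 characters left out ...]
4. 117.]
spare_rack 0.95 [317.0, 320.0, 376.0, 363.0] med [0.753 0.254 0.034] ztop 0.06 rgb [135. 137. 131.]
spare_rack 0.29 [362.0, 252.0, 433.0, 314.0] med [0.553 0.251 0.028] ztop 0.059 rgb [126. 127. 122.]
solvent 0.67 [184.0, 234.0, 221.0, 292.0] med [ 0.786 -0.094  0.083] ztop 0.143 rgb [103.  85.  70.]
beaker 0.72 [143.0, 199.0, 174.0, 239.0] med [ 0.71  -0.326  0.058] ztop 0.083 rgb [114. 117. 112.]
driver 0.72 [206.0, 142.0, 246.0, 168.0] med [ 0.355 -0.449  0.021] ztop 0.035 rgb [80. 78. 74.]
driver 0.58 [203.0, 284.0, 280.0, 336.0] med [0.834 0.012 0.023] ztop 0.029 rgb [140.  68.  63.]
cap_tray 0.85 [506.0, 266.0, 566.0, 327.0] med [0.397 0.523 0.013] ztop 0.033 rgb [96. 95. 90.]
```

```bash
python3 - <<'E'
import cv2
a=cv2.imread('pics/top.png')[195:345,175:495]; cv2.imwrite('pics/topc.png',cv2.resize(a,None,fx=2.5,fy=2.5,interpolation=cv2.INTER_CUBIC))
E
cat > m.py <<'E'
from h import *
for n in ['top','scene']:
    W=np.load(n+'.npy').reshape(-1,3); W=W[~np.isnan(W[:,0])]
    def reg(x0,x1,y0,y1,z0,z1,nm):
        s=W[(W[:,0]>x0)&(W[:,0]<x1)&(W[:,1]>y0)&(W[:,1]<y1)&(W[:,2]>z0)&(W[:,2]<z1)]
        if len(s)<5: print(n,nm,len(s));return
        c=cv2.minAreaRect(s[:,:2].astype(np.float32)*1000)
        print(n,nm,len(s),'mean',s.mean(0).round(4),'rect c',np.round(c[0],1),'size',np.round(c[1],1),'ang',round(c[2],2),'z',np.percentile(s[:,2],[5,50,95]).round(4))
    reg(.48,.62,.1,.4,.042,.066,'carrier high')
    reg(.48,.62,.1,.4,.003,.066,'carrier all')
    reg(.42,.70,-.25,.12,.062,.08,'bar')
    reg(.48,.60,-.19,.10,.006,.018,'rails')
    reg(.46,.60,-.34,-.2,.040,.06,'stop block')
    reg(.46,.60,-.34,-.15,.012,.06,'stop all')
E
python3 m.py
```

```text
top carrier high 341 mean [0.5408 0.2454 0.0527] rect c [540.9 254.6] size [187.7  20.8] ang 79.4 z [0.044  0.0536 0.0582]
top carrier all 1622 mean [0.5437 0.2482 0.0209] rect c [549.7 250.2] size [139.8 299.6] ang 0.21 z [0.0032 0.0094 0.0559]
top bar 402 mean [ 0.5446 -0.0706  0.0708] rect c [546.4 -71.1] size [ 12.6 174.8] ang 84.77 z [0.0669 0.0708 0.0751]
top rails 621 mean [ 0.5477 -0.0518  0.0115] rect c [537.7 -54.5] size [262.8 115.1] ang 88.76 z [0.0072 0.0116 0.0154]
top stop block 413 mean [ 0.5256 -0.2819  0.0444] rect c [ 529.3 -254.7] size [99.5 70.2] ang 84.17 z [0.0405 0.0434 0.0541]
top stop all 967 mean [ 0.5279 -0.2512  0.0362] rect c [ 528.2 -228.7] size [153.   70.8] ang 87.44 z [0.0183 0.0386 0.0471]
scene carrier high 493 mean [0.5463 0.2489 0.0525] rect c [546.5 252.8] size [187.6  22. ] ang 77.17 z [0.0436 0.0535 0.0597]
scene carrier all 3348 mean [0.5552 0.2558 0.017 ] rect c [550.  249.9] size [300.  139.8] ang 89.91 z [0.0031 0.0071 0.0555]
scene bar 401 mean [ 0.5538 -0.0709  0.0713] rect c [547.5 -71.8] size [ 18.5 177.9] ang 84.68 z [0.0637 0.0723 0.0761]
scene rails 714 mean [ 0.5498 -0.0454  0.0123] rect c [539.7 -45.7] size [288.3 118.6] ang 89.57 z [0.0065 0.0131 0.0168]
scene stop block 307 mean [ 0.5318 -0.2696  0.0459] rect c [ 531.1 -256.3] size [103.4  71.1] ang 84.55 z [0.0406 0.0457 0.0556]
scene stop all 859 mean [ 0.5368 -0.2462  0.034 ] rect c [ 530.3 -229.1] size [158.6  72.9] ang 87.57 z [0.0147 0.0351 0.0488]
```

View pics/topc.png

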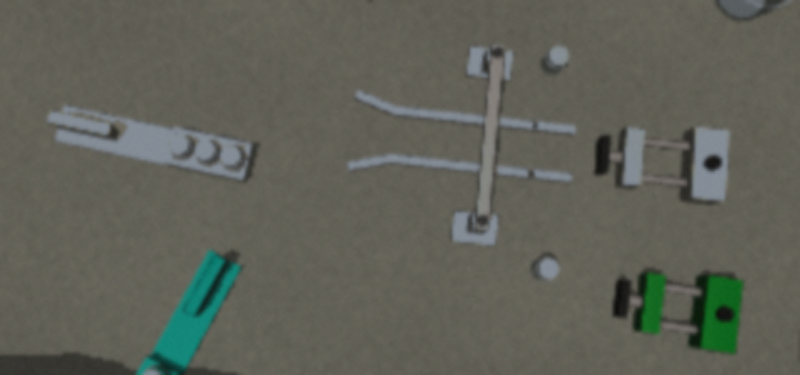

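View pics/scene.png

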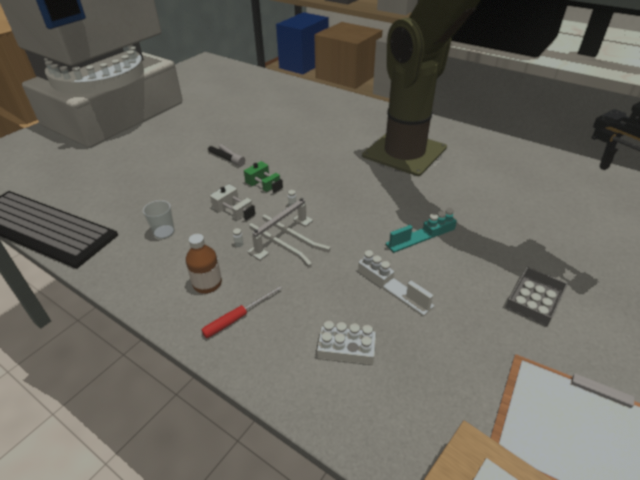

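```bash
cat >> h.py <<'E'
def plan(target, heading_deg, n, down=True):
    """rows (tool axes, cm/rad) to reach target TCP with tool z down, tool x at heading"""
    st=monitor.get_state(); p=np.array(st['tool_pos']); r=R.from_quat(st['eef_rot'])
    h=np.radians(heading_deg); X=np.array([np.cos(h),np.sin(h),0]); Z=np.array([0,0,-1.]); 
    g=R.from_matrix(np.stack([X,np.cross(Z,X),Z],1)); rv=(r.inv()*g).as_rotvec()/n
    d=(np.array(target)-p)/n; rows=[]
    for i in range(n):
        rows.append(np.r_[(r.inv().apply(d))*100, rv]); r=r*R.from_rotvec(rv)
    print('|step| mm',np.linalg.norm(d)*1000,'deg',np.degrees(np.linalg.norm(rv)))
    print([round(float(x),3) for x in np.concatenate(rows)])
E
python3 - <<'E'
from h import *
st=monitor.get_state(); p=snapshot('wrist'); print(np.array(p['hand_eye']).round(3), p['fx'])
plan([.50,.29,.30],78.5,8)
E
```

```text
[[ 0.    -0.965 -0.262  0.067]
 [ 1.     0.001 -0.    -0.   ]
 [ 0.    -0.262  0.965 -0.082]
 [ 0.     0.     0.     1.   ]] 359.71798319651316
|step| mm 51.82488587488533 deg 10.211626616068012
[-4.652, -2.284, 0.034, 0.0, -0.0, 0.178, -4.983, -1.423, 0.034, 0.0, -0.0, 0.178, -5.156, -0.517, 0.034, 0.0, -0.0, 0.178, -5.167, 0.405, 0.034, 0.0, -0.0, 0.178, -5.013, 1.314, 0.034, 0.0, -0.0, 0.178, -4.7, 2.182, 0.034, 0.0, -0.0, 0.178, -4.239, 2.981, 0.034, 0.0, -0.0, 0.178, -3.643, 3.685, 0.034, 0.0, -0.0, 0.178]
```

Request:
carry_out(motion=[-4.65,-2.28,0,0,0,0.178,-4.98,-1.42,0,0,0,0.178,-5.16,-0.52,0,0,0,0.178,-5.17,0.41,0,0,0,0.178,-5.01,1.31,0,0,0,0.178,-4.7,2.18,0,0,0,0.178,-4.24,2.98,0,0,0,0.178,-3.64,3.69,0,0,0,0.178])

```text
clock: 2.35
tool_pos: [0.5013, 0.2892, 0.3029]
eef_rot: [0.776, 0.631, 0.0, -0.0]
contact_force: [0.1, 0.9, -0.3]
opening: 1.0
```

Request:
carry_out(motion=[0,0,0,0,0,0,0,0,0,0,0,0])

```text
clock: 2.6
tool_pos: [0.4997, 0.291, 0.3026]
eef_rot: [0.773, 0.634, -0.0, -0.001]
contact_force: [-0.7, 0.4, 0.3]
opening: 1.002
```

```bash
cat > w.py <<'E'
from h import *
import sys
st=monitor.get_state(); p=snapshot('wrist'); save(p,sys.argv[1]+'.png'); W=cloud(p,st); np.save('w.npy',W)
print(np.round(st['tool_pos'],4),np.round(st['eef_rot'],4), np.round(st['contact_force'],2))
def fit(s,nm):
    c=cv2.minAreaRect(s[:,:2].astype(np.float32)*1000); m=s.mean(0); u=np.linalg.svd(s[:,:2]-m[:2],full_matrices=False)[2][0]
    print(nm,len(s),'mean',(m*1000).round(1),'rect c',np.round(c[0],1),'size',np.round(c[1],1),'ang',round(c[2],2),'pca',np.degrees(np.arctan2(u[1],u[0])).round(2),'z',np.percentile(s[:,2],[5,50,95]).round(4))
for th in ['carrier','bridge','guides','stop']:
    for d in finder.masks_of(p,th)[:2]:
        m=d['pixels']; w=W[m]; w=w[~np.isnan(w[:,0])]
        print(th,round(d['p'],2),np.round(d['extent']),'rgb',p['frame'][m].mean(0).round())
        if th=='carrier':
            if p['frame'][m].mean(0)[0]<70: continue
            fit(w[w[:,2]>.004],'all')
            s=w[w[:,2]>.045]; k=s[:,1]>s[:,1].max()-.063
            if s[:,1].max()-s[:,1].min()>.1: fit(s[k],'handle top'); fit(s[s[:,1]<s[:,1].max()-.1],'caps')
        if th=='bridge': fit(w[w[:,2]>.064],'bar')
        if th=='stop': fit(w[w[:,2]>.01],'stop')
E
python3 w.py w1
```

```text
[0.4997 0.291  0.3026] [ 7.733e-01  6.340e-01 -1.000e-04 -6.000e-04] [-0.72  0.4   0.35]
carrier 0.83 [ 95. 251. 282. 336.] rgb [ 53. 144. 135.]
carrier 0.57 [347. 139. 390. 334.] rgb [193. 194. 188.]
all 6421 mean [541.3 257.   28.1] rect c [542.8 253.5] size [191.1  36.1] ang 78.37 pca -101.49 z [0.0068 0.0293 0.056 ]
handle top 896 mean [555.8 319.2  51.4] rect c [556.  318.1] size [59.1 12.5] ang 78.68 pca -101.56 z [0.0492 0.0516 0.0529]
caps 991 mean [531.5 200.7  55.1] rect c [531.3 199.1] size [69.9 19.3] ang 78.39 pca -101.53 z [0.0505 0.0556 0.0568]
guides 0.8 [371. 380. 438. 418.] rgb [192. 197. 192.]
```

View pics/w1.png

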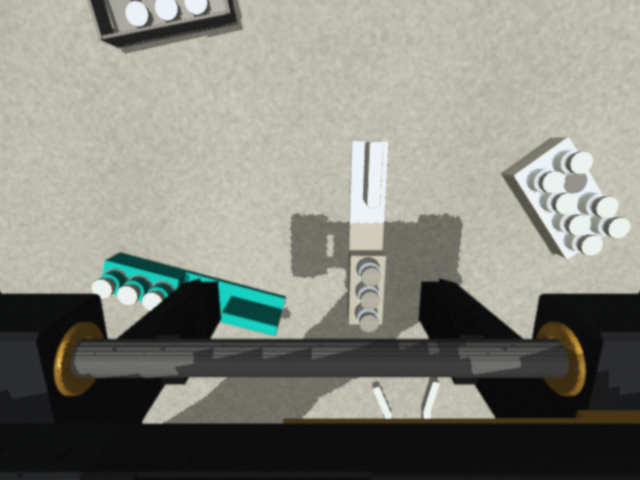

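```bash
python3 -c "
from h import *
plan([.545,-.09,.30],84.8,7)"
```

```text
|step| mm 54.88910491667876 deg 0.8640069418153691
[-5.218, 1.702, 0.035, -0.0, -0.0, -0.015, -5.243, 1.623, 0.035, -0.0, -0.0, -0.015, -5.267, 1.544, 0.036, -0.0, -0.0, -0.015, -5.29, 1.464, 0.036, -0.0, -0.0, -0.015, -5.311, 1.384, 0.037, -0.0, -0.0, -0.015, -5.332, 1.304, 0.038, -0.0, -0.0, -0.015, -5.351, 1.224, 0.038, -0.0, -0.0, -0.015]
```

Request:
carry_out(motion=[-5.22,1.7,0,0,0,-0.015,-5.24,1.62,0,0,0,-0.015,-5.27,1.54,0,0,0,-0.015,-5.29,1.46,0,0,0,-0.015,-5.31,1.38,0,0,0,-0.015,-5.33,1.3,0,0,0,-0.015,-5.35,1.22,0,0,0,-0.015,0,0,0,0,0,0])

```text
clock: 3.85
tool_pos: [0.5443, -0.0969, 0.3029]
eef_rot: [0.742, 0.67, -0.001, 0.001]
contact_force: [-0.7, 0.1, -0.6]
opening: 0.999
```

Request:
carry_out(motion=[0,0,0,0,0,0,0,0,0,0,0,0])

```text
clock: 4.1
tool_pos: [0.5446, -0.0891, 0.3027]
eef_rot: [0.738, 0.674, 0.0, -0.001]
contact_force: [-0.2, -0.1, 0.3]
opening: 1.001
```

```bash
python3 w.py w2; cat > g.py <<'E'
from h import *
W=np.load('w.npy').reshape(-1,3); W=W[~np.isnan(W[:,0])]
# guide frame about nominal
b=np.array([.5465,-.0713]); a=np.radians(-95.2); X=np.array([np.cos(a),np.sin(a)]); Y=np.array([-X[1],X[0]])
d=W[:,:2]-b; gx,gy,z=d@X*1000,d@Y*1000,W[:,2]*1000
k=(z>62)&(z<76)&(abs(gx)<25)&(abs(gy)<100); print('bar n',k.sum(),'gx',np.percentile(gx[k],[3,50,97]).round(1),'gy',np.percentile(gy[k],[1,99]).round(1),'slope deg',np.degrees(np.polyfit(gy[k],gx[k],1)[0]).round(2),'z',np.median(z[k]).round(1))
for s in (1,-1):
    k=(z>8)&(z<16)&(gx>-88)&(gx<90)&(s*gy>12)&(s*gy<34)
    if k.sum()<20: print('rail',s,k.sum()); continue
    pf=np.polyfit(gx[k],gy[k],1); print('rail',s,k.sum(),'gy@-80,0,80',np.polyval(pf,[-80,0,80]).round(1),'edges',np.percentile(gy[k]-np.polyval(pf,gx[k]),[3,97]).round(1),'z',np.median(z[k]).round(1),'gx',np.percentile(gx[k],[0,100]).round())
k=(z>5)&(z<60)&(gx>85)&(gx<260)&(abs(gy)<45)
h=np.histogram(gx[k],np.arange(85,260,5)); print([(int(e),int(c)) for e,c in zip(h[1],h[0]) if c])
E
python3 g.py
```

```text
[ 0.5446 -0.0891  0.3027] [ 7.384e-01  6.744e-01  3.000e-04 -5.000e-04] [-0.17 -0.05  0.35]
bridge 0.83 [219. 169. 421. 210.] rgb [210. 209. 207.]
bar 2894 mean [545.3 -69.3  70.9] rect c [546.8 -69.7] size [ 12.3 175.1] ang 84.78 pca -5.34 z [0.0686 0.0708 0.0745]
guides 0.68 [279.  55. 362. 274.] rgb [220. 224. 224.]
guides 0.66 [192. 244. 226. 275.] rgb [145. 146. 138.]
stop 0.91 [290. 291. 350. 403.] rgb [152. 153. 148.]
stop 3480 mean [ 530.8 -239.3   37.3] rect c [ 530.8 -242.5] size [122.7  69.7] ang 83.98 pca -95.7 z [0.0167 0.0383 0.048 ]
stop 0.65 [162. 327. 234. 419.] rgb [ 31. 124.  48.]
stop 2462 mean [ 390.4 -283.6   39.4] rect c [ 387.8 -263.4] size [88.7 69.6] ang 83.59 pca -172.98 z [0.0193 0.0434 0.0537]
bar n 2960 gx [-7.4 -2.1  4.2] gy [-85.9  85.4] slope deg 0.03 z 70.8
rail 1 1247 gy@-80,0,80 [24.  23.7 23.5] edges [-3.9  3.8] z 11.8 gx [-88.  89.]
rail -1 1232 gy@-80,0,80 [-23.8 -24.1 -24.3] edges [-3.9  3.8] z 12.0 gx [-88.  88.]
[(85, 48), (110, 462), (115, 104), (120, 13), (125, 46), (130, 687), (135, 220), (140, 218), (145, 216), (150, 42), (155, 19), (160, 32), (195, 66), (200, 265), (205, 292), (210, 288), (215, 243), (220, 196), (225, 186), (230, 87)]
```

View pics/w2.png

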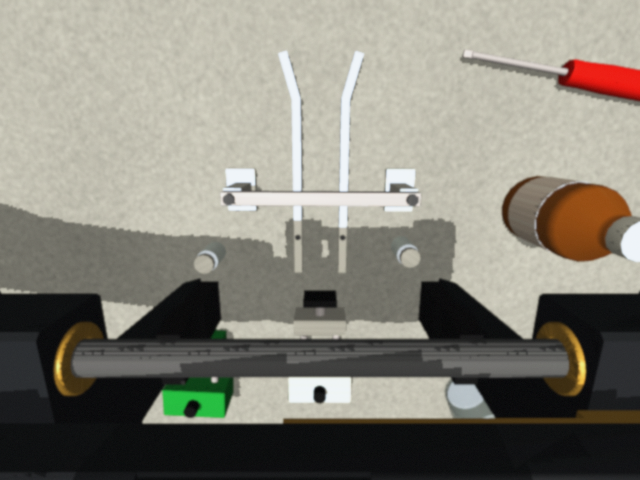

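```bash
python3 -c "
from h import *
plan([.5566,.320,.18],78.45,8)"
```

```text
|step| mm 53.57150089234639 deg 0.7812093467620201
[5.122, -0.324, 1.535, -0.0, -0.0, 0.014, 5.117, -0.394, 1.535, -0.0, -0.0, 0.014, 5.112, -0.464, 1.535, -0.0, -0.0, 0.014, 5.105, -0.533, 1.535, -0.0, -0.0, 0.014, 5.097, -0.603, 1.534, -0.0, -0.0, 0.014, 5.089, -0.672, 1.534, -0.0, -0.0, 0.014, 5.079, -0.742, 1.534, -0.0, -0.0, 0.014, 5.068, -0.811, 1.534, -0.0, -0.0, 0.014]
```

Request:
carry_out(motion=[5.12,-0.32,1.53,0,0,0.014,5.12,-0.39,1.53,0,0,0.014,5.11,-0.46,1.53,0,0,0.014,5.11,-0.53,1.53,0,0,0.014,5.1,-0.6,1.53,0,0,0.014,5.09,-0.67,1.53,0,0,0.014,5.08,-0.74,1.53,0,0,0.014,5.07,-0.81,1.53,0,0,0.014], hand=5)

```text
clock: 5.35
tool_pos: [0.5577, 0.3213, 0.1798]
eef_rot: [0.776, 0.631, 0.0, 0.0]
contact_force: [-0.1, 0.3, 0.8]
opening: 0.566
```

Request:
carry_out(motion=[0,0,0,0,0,0,0,0,0,0,0,0,0,0,0,0,0,0])

```text
clock: 5.72
tool_pos: [0.5586, 0.3173, 0.1808]
eef_rot: [0.777, 0.63, -0.0, 0.001]
contact_force: [0.4, -0.2, -0.1]
opening: 0.567
```

```bash
python3 -c "
from h import *
print(monitor.get_state()['tool_pos'],monitor.get_state()['opening'])
plan([.5564,.320,.085],78.45,6)"; python3 w.py w3
```

```text
[0.55855083 0.31730748 0.18081067] 0.5671159100912073
|step| mm 15.978770121376266 deg 0.0657192688992358
[0.038, -0.046, 1.597, 0.0, 0.0, -0.001, 0.038, -0.046, 1.597, 0.0, 0.0, -0.001, 0.038, -0.045, 1.597, 0.0, 0.0, -0.001, 0.037, -0.045, 1.597, 0.0, 0.0, -0.001, 0.037, -0.045, 1.597, 0.0, 0.0, -0.001, 0.037, -0.044, 1.597, 0.0, 0.0, -0.001]
[0.5586 0.3173 0.1808] [ 7.768e-01  6.297e-01 -1.000e-04  6.000e-04] [ 0.42 -0.21 -0.08]
carrier 0.82 [292. 193. 343. 420.] rgb [214. 213. 203.]
all 8625 mean [548.8 280.3  25.1] rect c [545.3 264.5] size [170.6  36.2] ang 78.4 pca -101.59 z [0.007  0.0087 0.0556]
handle top 1800 mean [556.8 320.4  51.6] rect c [556.3 318.9] size [59.3 11.7] ang 78.31 pca -101.64 z [0.0502 0.0517 0.0528]
caps 959 mean [536.2 219.5  54.6] rect c [535.2 214.8] size [37.4 19.4] ang 78.86 pca -100.52 z [0.0498 0.0555 0.0568]
bridge 0.47 [  0.   0. 118.  58.] rgb [105. 105. 102.]w.py:6: RuntimeWarning: Mean of empty slice.
  c=cv2.minAreaRect(s[:,:2].astype(np.float32)*1000); m=s.mean(0); u=np.linalg.svd(s[:,:2]-m[:2],full_matrices=False)[2][0]
  ret = um.true_divide(
Traceback (most recent call last):
  File "w.py", line 17, in <module>
    if th=='bridge': fit(w[w[:,2]>.064],'bar')
                     ~~~^^^^^^^^^^^^^^^^^^^^^^
  File "w.py", line 6, in fit
    c=cv2.minAreaRect(s[:,:2].astype(np.float32)*1000); m=s.mean(0); u=np.linalg.svd(s[:,:2]-m[:2],full_matrices=False)[2][0]
                                                                       ~~~~~~~~~~~~~~~~~~~~~~~~~~~~~~~~~~~~~~~~~~~~~~~~~~~^^^
IndexError: index 0 is out of bounds for axis 0 with size 0
```

Request:
carry_out(motion=[0.04,-0.05,1.6,0,0,0,0.04,-0.05,1.6,0,0,0,0.04,-0.04,1.6,0,0,0,0.04,-0.04,1.6,0,0,0,0.04,-0.04,1.6,0,0,0,0.04,-0.04,1.59,0,0,0,0,0,0,0,0,0,0,0,0,0,0,0])

```text
clock: 6.88
tool_pos: [0.5562, 0.3222, 0.0847]
eef_rot: [0.776, 0.631, 0.0, 0.0]
contact_force: [-0.0, 0.6, 0.8]
opening: 0.567
```

Request:
carry_out(motion=[0,0,0,0,0,0,0,0,0,0,0,0,0,0,0,0,0,0,0,0,0,0,0,0,0,0,0,0,0,0,0,0,0,0,0,0], hand=0.6, grip_force=25)

```text
clock: 7.62
tool_pos: [0.5562, 0.3221, 0.0846]
eef_rot: [0.776, 0.631, 0.0, 0.0]
contact_force: [0.2, 0.7, 1.8]
opening: 0.135
```

```bash
cat > gp.py <<'E'
from h import *
B=np.array([.5466,-.0697]); A=np.radians(-95.35); X=np.array([np.cos(A),np.sin(A)]); Y=np.array([-X[1],X[0]])
def gpos(st):
    """handle/TCP in guide frame mm and heading error deg"""
    d=np.array(st['tool_pos'][:2])-B; tx=R.from_quat(st['eef_rot']).apply([1,0,0])
    return d@X*1000, d@Y*1000, np.degrees(np.arctan2(tx[1],tx[0]))-84.65
def gtarget(gx,gy,z,n,hd=84.65): plan(list(B+X*gx/1000+Y*gy/1000)+[z],hd,n)
E
python3 - <<'E'
from gp import *
st=monitor.get_state(); print(np.round(gpos(st),2),np.round(st['tool_pos'],4),np.round(st['contact_force'],2),np.round(st['moment'],2),st['opening'])
gtarget(-310,0,st['tool_pos'][2],4)
E
```

```text
[-391.    -26.93   -6.44] [0.5562 0.3221 0.0846] [0.23 0.72 1.78] [-0.12 -0.13  0.14] 0.13482398025310297
|step| mm 21.341093094494248 deg 1.610943640456405
[-1.937, 0.896, -0.0, 0.0, -0.0, -0.028, -1.961, 0.842, -0.0, 0.0, -0.0, -0.028, -1.984, 0.786, -0.0, 0.0, -0.0, -0.028, -2.005, 0.73, -0.0, 0.0, -0.0, -0.028]
```

Request:
carry_out(motion=[-0.97,0.45,0,0,0,-0.014,-0.97,0.45,0,0,0,-0.014,-0.98,0.42,0,0,0,-0.014,-0.98,0.42,0,0,0,-0.014,-0.99,0.39,0,0,0,-0.014,-0.99,0.39,0,0,0,-0.014,-1.0,0.37,0,0,0,-0.014,-1.0,0.37,0,0,0,-0.014])

```text
clock: 8.62
tool_pos: [0.5759, 0.2389, 0.0846]
eef_rot: [0.739, 0.674, 0.0, -0.0]
contact_force: [-0.7, 5.0, 5.0]
opening: 0.135
```

Request:
carry_out(motion=[0,0,0,0,0,0,0,0,0,0,0,0,0,0,0,0,0,0])

```text
clock: 9.0
tool_pos: [0.5765, 0.2365, 0.0846]
eef_rot: [0.74, 0.673, -0.001, 0.002]
contact_force: [-0.1, -1.1, 4.9]
opening: 0.136
```

```bash
cat > c.py <<'E'
from gp import *
import sys
st=monitor.get_state(); print('t',round(st['clock'],2),'g',np.round(gpos(st),2),'z',np.round(st['tool_pos'][2],4),'F along',np.round(np.array(st['contact_force'][:2])@X,2),'lat',np.round(np.array(st['contact_force'][:2])@Y,2),'Fz',round(st['contact_force'][2],2),'M',np.round(st['moment'],2),'op',round(st['opening'],3))
E
cat > car.py <<'E'
from gp import *
# carrier line seen by wrist, in guide frame: handle, tongue, block
import sys
st=monitor.get_state(); p=snapshot('wrist'); save(p,sys.argv[1]+'.png'); W=cloud(p,st).reshape(-1,3); W=W[~np.isnan(W[:,0])]
d=W[:,:2]-B; gx,gy,z=d@X*1000,d@Y*1000,W[:,2]*1000; t=gpos(st)[0]
k=(abs(gy)<24)&(gx>t-60)&(gx<t+180)&(z>3)&(z<62)
for lo,hi,nm in [(3,12,'tongue'),(24,34,'block'),(53,60,'caps')]:
    s=k&(z>lo)&(z<hi)
    if s.sum()<50: print(nm,s.sum()); continue
    c=cv2.minAreaRect(np.c_[gx[s],gy[s]].astype(np.float32)); print(nm,s.sum(),'c',np.round(c[0],1),'size',np.round(c[1],1),'ang',round(c[2],2),'z',np.round(np.percentile(z[s],[5,50,95]),1))
E
python3 c.py; python3 car.py w4; python3 -c "
from gp import *
gtarget(-270,0,.0846,5)"
```

```text
t 9.0 g [-3.077e+02  1.250e+00 -1.100e-01] z 0.0846 F along 1.09 lat -0.02 Fz 4.87 M [-0.22 -0.07 -0.01] op 0.136
tongue 3766 c [-283.9    1.2] size [100.6  36.2] ang 0.08 z [6.6 7.9 8.9]
block 779 c [-325.2    1.3] size [39.8 18.3] ang 89.91 z [24.7 29.4 33.5]
caps 741 c [-307.4   -3.4] size [35.1 49.1] ang 66.84 z [53.1 56.3 59.5]
|step| mm 7.551068337235424 deg 0.045388264013150645
[-0.755, -0.024, 0.002, 0.0, 0.001, -0.0, -0.755, -0.024, 0.002, 0.0, 0.001, -0.0, -0.755, -0.024, 0.001, 0.0, 0.001, -0.0, -0.755, -0.024, 0.001, 0.0, 0.001, -0.0, -0.755, -0.025, 0.0, 0.0, 0.001, -0.0]
```

Request:
carry_out(motion=[-0.75,-0.03,-0.02,0,0,0,-0.75,-0.03,-0.01,0,0,0,-0.75,-0.03,0,0,0,0,-0.75,-0.02,0,0,0,0,-0.75,-0.02,0,0,0,0,-0.75,0,0,0,0,0,0,0,0,0,0,0,0,0,0,0,0,0])

```text
clock: 10.05
tool_pos: [0.57, 0.1922, 0.0846]
eef_rot: [0.74, 0.673, -0.001, 0.001]
contact_force: [-0.3, -4.1, 1.8]
opening: 0.131
```

```bash
python3 c.py; python3 car.py w5;python3 -c "
from gp import *
gtarget(-150,0,.0846,8)"
```

```text
t 10.05 g [-2.6294e+02 -1.1500e+00 -1.2000e-01] z 0.0846 F along 4.11 lat 0.04 Fz 1.79 M [-0.65  0.11  0.02] op 0.131
tongue 3756 c [-238.8   -1.4] size [101.2  36.1] ang 0.15 z [6.5 7.9 8.9]
block 786 c [-280.4   -1.3] size [18.4 39.6] ang 0.09 z [24.7 29.5 33.6]
caps 751 c [-263.3    4. ] size [50.6 34. ] ang 27.09 z [53.1 56.3 59.6]
|step| mm 14.121853358774423 deg 0.02742307169309304
[-1.412, 0.017, 0.004, -0.0, 0.0, -0.0, -1.412, 0.017, 0.004, -0.0, 0.0, -0.0, -1.412, 0.017, 0.003, -0.0, 0.0, -0.0, -1.412, 0.016, 0.003, -0.0, 0.0, -0.0, -1.412, 0.016, 0.002, -0.0, 0.0, -0.0, -1.412, 0.015, 0.002, -0.0, 0.0, -0.0, -1.412, 0.015, 0.001, -0.0, 0.0, -0.0, -1.412, 0.015, 0.0, -0.0, 0.0, -0.0]
```

Request:
carry_out(motion=[-1,0.06,0,0,0,0,-1,0.04,0,0,0,0,-1,0,0,0,0,0,-1,0,0,0,0,0,0,0,0,0,0,0,0,0,0,0,0,0])

```text
clock: 10.85
tool_pos: [0.5673, 0.1533, 0.0846]
eef_rot: [0.74, 0.673, -0.001, 0.0]
contact_force: [-0.1, -0.8, -0.6]
opening: 0.135
```

```bash
python3 c.py; python3 car.py w6
```

```text
t 10.85 g [-2.2398e+02 -1.9000e-01 -1.0000e-01] z 0.0846 F along 0.8 lat -0.07 Fz -0.57 M [-0.32  0.07  0.01] op 0.135
tongue 3769 c [-200.3   -0.5] size [100.9  36.2] ang 0.18 z [6.5 7.8 8.8]
block 784 c [-2.415e+02 -1.000e-01] size [39.8 18.5] ang 89.55 z [24.7 29.4 33.6]
caps 781 c [-223.6   -5. ] size [35.1 52. ] ang 65.95 z [53.1 56.2 59.6]
```

Request:
carry_out(motion=[-1,0.01,0,0,0,0,-1,0.01,0,0,0,0,-1,0,0,0,0,0,-1,0,0,0,0,0,-1,0,0,0,0,0,-1,0,0,0,0,0,-1,0,0,0,0,0,0,0,0,0,0,0])

```text
clock: 11.9
tool_pos: [0.5609, 0.0829, 0.0847]
eef_rot: [0.74, 0.672, -0.001, 0.0]
contact_force: [0.5, -0.5, -1.1]
opening: 0.138
```

```bash
python3 c.py
```

```text
t 11.9 g [-1.5327e+02  4.0000e-02 -1.5000e-01] z 0.0847 F along 0.47 lat 0.56 Fz -1.09 M [-0.13  0.02  0.01] op 0.138
```

Request:
carry_out(motion=[-1,0,0.01,0,0,0,-1,0,0,0,0,0,-1,0,0,0,0,0,-1,0,0,0,0,0,-1,0,0,0,0,0,-1,0,0,0,0,0,-1,0,0,0,0,0,0,0,0,0,0,0])

```text
clock: 12.9
tool_pos: [0.5543, 0.0132, 0.0846]
eef_rot: [0.74, 0.672, -0.001, 0.0]
contact_force: [0.6, -1.3, -1.3]
opening: 0.135
```

```bash
python3 c.py; python3 car.py w7
```

```text
t 12.9 g [-8.326e+01 -3.000e-02 -1.600e-01] z 0.0846 F along 1.2 lat 0.73 Fz -1.35 M [-0.2   0.06 -0.04] op 0.135
tongue 4502 c [-58.4   0.1] size [103.3  48. ] ang 0.15 z [ 5.7  7.9 11.4]
block 773 c [-1.008e+02 -1.000e-01] size [39.8 18.3] ang 89.99 z [24.7 29.5 33.4]
caps 738 c [-82.2   4.4] size [52. 36.] ang 20.51 z [53.2 56.4 59.7]
```

Request:
carry_out(motion=[-0.4,0,0.01,0,0,0,-0.4,0,0.01,0,0,0,-0.4,0,0,0,0,0,-0.4,0,0,0,0,0,-0.4,0,0,0,0,0,0,0,0,0,0,0])

```text
clock: 13.7
tool_pos: [0.5528, -0.0055, 0.0846]
eef_rot: [0.74, 0.673, 0.0, 0.0]
contact_force: [-0.1, 1.1, 2.3]
opening: 0.131
```

Request:
carry_out(motion=[-0.2,0,0,0,0,0,-0.2,0,0,0,0,0,0,0,0,0,0,0])

```text
clock: 14.08
tool_pos: [0.5525, -0.0085, 0.0846]
eef_rot: [0.739, 0.673, 0.0, -0.0]
contact_force: [0.9, 4.6, 4.3]
opening: 0.132
```

```bash
python3 c.py
```

```text
t 14.07 g [-6.148e+01  1.400e-01 -2.000e-02] z 0.0846 F along -4.69 lat 0.46 Fz 4.31 M [ 0.83 -0.01  0.05] op 0.132
```

Request:
carry_out(motion=[-0.1,0,-0.01,0,0,0,0,0,0,0,0,0])

```text
clock: 14.32
tool_pos: [0.5523, -0.0097, 0.0845]
eef_rot: [0.74, 0.673, 0.0, 0.0]
contact_force: [-0.2, 4.6, 4.1]
opening: 0.132
```

Request:
carry_out(motion=[-0.1,0,0,0,0,0,0,0,0,0,0,0])

```text
clock: 14.58
tool_pos: [0.5522, -0.0107, 0.0846]
eef_rot: [0.74, 0.673, 0.0, 0.0]
contact_force: [0.2, 4.9, 4.6]
opening: 0.133
```

```bash
python3 c.py; python3 - <<'E'
from gp import *
p=snapshot('scene'); save(p,'s2.png'); a=p['frame'][150:280,190:340,::-1]; cv2.imwrite('pics/s2c.png',cv2.resize(a,None,fx=5,fy=4.5,interpolation=cv2.INTER_CUBIC))
E
```

```text
t 14.57 g [-5.93e+01  7.00e-02 -3.00e-02] z 0.0846 F along -4.86 lat -0.3 Fz 4.57 M [ 0.84 -0.03  0.03] op 0.133
```

View pics/s2c.png

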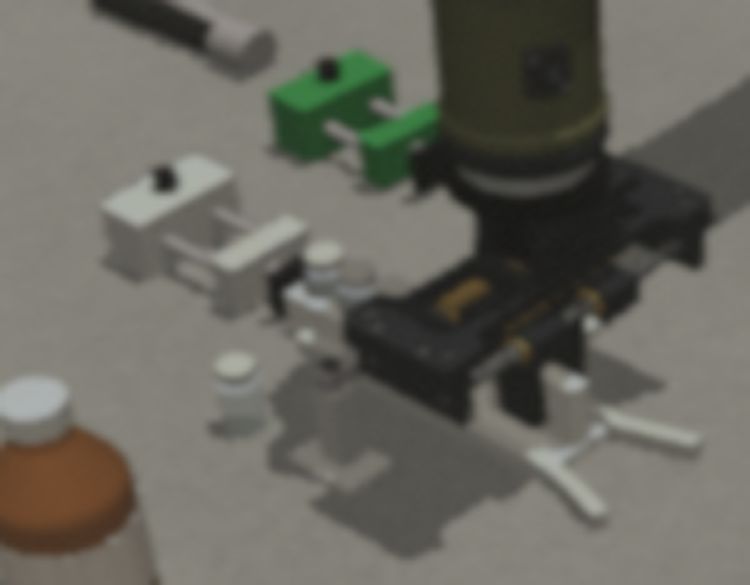

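Request:
carry_out(motion=[-0.1,0,-0.02,0,0,0,-0.1,0,0,0,0,0,0,0,0,0,0,0])

```text
clock: 15.0
tool_pos: [0.5517, -0.0134, 0.0846]
eef_rot: [0.74, 0.673, -0.0, 0.0]
contact_force: [-0.1, 2.5, 1.7]
opening: 0.131
```

Request:
carry_out(motion=[-0.1,0,0,0,0,0,-0.1,0,0,0,0,0,0,0,0,0,0,0])

```text
clock: 15.38
tool_pos: [0.5514, -0.0153, 0.0846]
eef_rot: [0.74, 0.673, -0.0, -0.0]
contact_force: [0.2, 1.8, 0.5]
opening: 0.136
```

```bash
python3 c.py
```

```text
t 15.38 g [-54.64  -0.25  -0.06] z 0.0846 F along -1.77 lat 0.04 Fz 0.49 M [ 0.31 -0.02 -0.  ] op 0.136
```

Request:
carry_out(motion=[-0.1,0,0,0,0,0,-0.1,0,0,0,0,0,0,0,0,0,0,0])

```text
clock: 15.75
tool_pos: [0.5513, -0.0173, 0.0846]
eef_rot: [0.74, 0.673, -0.0, 0.0]
contact_force: [0.2, 0.2, -1.7]
opening: 0.13
```

Request:
carry_out(motion=[-0.1,0,0,0,0,0,0,0,0,0,0,0])

```text
clock: 16.0
tool_pos: [0.5513, -0.0179, 0.0846]
eef_rot: [0.74, 0.673, -0.0, -0.0]
contact_force: [0.4, 1.1, -1.4]
opening: 0.135
```

Request:
carry_out(motion=[-0.1,0,0,0,0,0,0,0,0,0,0,0])

```text
clock: 16.25
tool_pos: [0.5514, -0.0184, 0.0847]
eef_rot: [0.739, 0.673, 0.0, -0.0]
contact_force: [0.9, 2.1, -1.4]
opening: 0.134
```

```bash
python3 c.py
```

```text
t 16.25 g [-5.154e+01 -2.000e-02 -2.000e-02] z 0.0847 F along -2.15 lat 0.66 Fz -1.37 M [ 0.47  0.03 -0.01] op 0.134
```

Request:
carry_out(motion=[-0.1,0,0.01,0,0,0,0,0,0,0,0,0])

```text
clock: 16.5
tool_pos: [0.5514, -0.0191, 0.0846]
eef_rot: [0.739, 0.673, 0.0, -0.0]
contact_force: [0.7, 5.3, -0.9]
opening: 0.133
```

Request:
carry_out(motion=[-0.1,0,0,0,0,0,0,0,0,0,0,0])

```text
clock: 16.75
tool_pos: [0.5513, -0.0197, 0.0846]
eef_rot: [0.739, 0.673, 0.001, -0.0]
contact_force: [0.5, 4.9, -1.1]
opening: 0.135
```

Request:
carry_out(motion=[-0.1,0,0,0,0,0,0,0,0,0,0,0])

```text
clock: 17.0
tool_pos: [0.5513, -0.0202, 0.0847]
eef_rot: [0.739, 0.674, 0.001, -0.001]
contact_force: [1.1, 5.7, -1.3]
opening: 0.134
```

```bash
python3 c.py
```

```text
t 17.0 g [-4.969e+01  1.000e-01  3.000e-02] z 0.0847 F along -5.73 lat 0.56 Fz -1.35 M [ 1.14 -0.03 -0.04] op 0.134
```

Request:
carry_out(motion=[-0.1,0,0,0,0,0,-0.1,0,0.01,0,0,0,0,0,0,0,0,0])

```text
clock: 17.38
tool_pos: [0.5513, -0.0211, 0.0846]
eef_rot: [0.739, 0.674, 0.001, -0.001]
contact_force: [0.7, 8.5, -0.2]
opening: 0.133
```

Request:
carry_out(motion=[-0.1,0,0,0,0,0,0,0,0,0,0,0])

```text
clock: 17.62
tool_pos: [0.5513, -0.0216, 0.0846]
eef_rot: [0.739, 0.674, 0.002, -0.001]
contact_force: [1.4, 10.1, -0.1]
opening: 0.134
```

```bash
python3 c.py
```

```text
t 17.62 g [-48.32   0.19   0.11] z 0.0846 F along -10.16 lat 0.48 Fz -0.05 M [ 1.85 -0.02 -0.13] op 0.134
```

Request:
carry_out(motion=[-0.05,0,0,0,0,0,0,0,0,0,0,0,0,0,0,0,0,0,0,0,0,0,0,0])

```text
clock: 18.12
tool_pos: [0.5513, -0.0217, 0.0846]
eef_rot: [0.739, 0.674, 0.002, -0.001]
contact_force: [1.1, 10.1, 0.8]
opening: 0.135
```

Request:
carry_out(motion=[0,0,0,0,0,0,0,0,0,0,0,0,0,0,0,0,0,0,0,0,0,0,0,0])

```text
clock: 18.62
tool_pos: [0.5513, -0.0217, 0.0846]
eef_rot: [0.739, 0.674, 0.002, -0.001]
contact_force: [0.3, 9.8, 0.4]
opening: 0.134
```

Request:
carry_out(motion=[0,0,0,0,0,0,0,0,0,0,0,0])

```text
clock: 18.88
tool_pos: [0.5513, -0.0217, 0.0846]
eef_rot: [0.739, 0.674, 0.002, -0.001]
contact_force: [0.2, 9.6, -0.4]
opening: 0.135
```

```bash
python3 c.py
```

```text
t 18.88 g [-48.21   0.19   0.13] z 0.0846 F along -9.54 lat -0.69 Fz -0.42 M [ 1.96 -0.05 -0.16] op 0.135
```

Request:
carry_out(motion=[0.1,0,0,0,0,0,0.1,0,0,0,0,0,0.1,0,0,0,0,0,0.1,0,0,0,0,0,0,0,0,0,0,0,0,0,0,0,0,0])

```text
clock: 19.62
tool_pos: [0.5513, -0.0201, 0.0846]
eef_rot: [0.739, 0.673, 0.001, -0.0]
contact_force: [1.4, 5.6, -1.1]
opening: 0.133
```

```bash
python3 c.py
```

```text
t 19.62 g [-4.985e+01  1.000e-01  2.000e-02] z 0.0846 F along -5.67 lat 0.88 Fz -1.06 M [ 1.06 -0.03 -0.05] op 0.133
```

Request:
carry_out(motion=[0.1,0,0,0,0,0,0.1,0,0.01,0,0,0,0,0,0,0,0,0,0,0,0,0,0,0])

```text
clock: 20.12
tool_pos: [0.5514, -0.0195, 0.0846]
eef_rot: [0.74, 0.673, 0.0, 0.0]
contact_force: [0.0, 3.0, 1.7]
opening: 0.138
```

```bash
python3 c.py
```

```text
t 20.12 g [-5.041e+01  9.000e-02 -5.000e-02] z 0.0846 F along -3.03 lat -0.26 Fz 1.74 M [ 0.53  0.03 -0.01] op 0.138
```

Request:
carry_out(motion=[0.1,0,0,0,0,0,0,0,0,0,0,0,0,0,0,0,0,0])

```text
clock: 20.5
tool_pos: [0.5514, -0.019, 0.0845]
eef_rot: [0.74, 0.673, -0.0, 0.0]
contact_force: [-0.0, -0.1, 2.9]
opening: 0.136
```

```bash
python3 c.py
```

```text
t 20.5 g [-50.89   0.09  -0.08] z 0.0845 F along 0.09 lat -0.04 Fz 2.9 M [-0.07 -0.   -0.03] op 0.136
```

Request:
carry_out(motion=[0,0,0,0,0,0,0,0,0,0,0,0], grip_force=5)

```text
clock: 20.75
tool_pos: [0.5515, -0.019, 0.0845]
eef_rot: [0.74, 0.673, -0.0, 0.0]
contact_force: [-0.2, -1.1, 4.2]
opening: 0.134
```

Request:
carry_out(motion=[0,0,0,0,0,0,0,0,0,0,0,0,0,0,0,0,0,0,0,0,0,0,0,0], hand=3.2)

```text
clock: 21.25
tool_pos: [0.5513, -0.0181, 0.0843]
eef_rot: [0.739, 0.673, -0.0, -0.0]
contact_force: [-0.4, 0.2, 0.2]
opening: 0.362
```

```bash
python3 c.py; python3 car.py w8
```

```text
t 21.25 g [-5.178e+01 -1.500e-01 -3.000e-02] z 0.0843 F along -0.16 lat -0.38 Fz 0.18 M [-0.09  0.08 -0.03] op 0.362
tongue 8148 c [-39.7   0. ] size [128.3  48. ] ang 0.0 z [ 6.2  8.  11.7]
block 816 c [-60.7  -0. ] size [47.9 35.4] ang 89.9 z [24.6 29.3 33.5]
caps 503 c [-51.7  -4.5] size [42.8 49.9] ang 55.5 z [53.1 56.2 59.6]
```

Request:
carry_out(motion=[0,0,-0.5,0,0,0,0,0,-1,0,0,0,0,0,-1.5,0,0,0,0,0,-2,0,0,0,0,0,-3,0,0,0,0,0,-4,0,0,0,0,0,-4,0,0,0,0,0,-3,0,0,0])

```text
clock: 22.3
tool_pos: [0.5515, -0.0183, 0.2774]
eef_rot: [0.74, 0.673, 0.001, 0.001]
contact_force: [0.3, 0.0, 0.0]
opening: 0.363
```

Request:
carry_out(motion=[3,0,-1,0,0,0,3,0,0,0,0,0,2,0,0,0,0,0,0,0,0,0,0,0,0,0,0,0,0,0])

```text
clock: 22.92
tool_pos: [0.5587, 0.0599, 0.2844]
eef_rot: [0.74, 0.673, -0.001, 0.0]
contact_force: [-0.7, -1.1, -0.8]
opening: 0.365
```

```bash
python3 c.py; python3 - <<'E'
from gp import *
out=[]
p=snapshot('top'); out.append(cv2.resize(p['frame'][195:345,300:500,::-1],(800,600),interpolation=cv2.INTER_CUBIC)); cv2.imwrite('pics/fin.png',out[0])
st=monitor.get_state(); w=snapshot('wrist'); save(w,'w9.png')
for nm,q,s in (('top',p,None),('wrist',w,st)):
    W=cloud(q,s).reshape(-1,3); W=W[~np.isnan(W[:,0])]; d=W[:,:2]-B; gx,gy,z=d@X*1000,d@Y*1000,W[:,2]*1000
    for lo,hi,a,b,l in [(50,60,8,115,'caps'),(47,55,-100,-8,'handle'),(26,33,-50,120,'block'),(5,58,90,128,'plate+nose')]:
        k=(abs(gy)<19)&(z>lo)&(z<hi)&(gx>a)&(gx<b)
        if k.sum()>10: print(nm,l,k.sum(),'gx',np.percentile(gx[k],[1,99]).round(1),'gy',np.percentile(gy[k],[1,50,99]).round(1),'z',np.median(z[k]).round(1))
W0=np.load('top.npy')
for th in ['vial_a','stop','bridge','solvent']:
    for x in finder.masks_of(p,th)[:2]:
        c=cloud(p)[x['pixels']]; print(th,round(x['p'],2),np.nanmedian(c,0).round(3))
E
```

```text
t 22.93 g [-1.3011e+02 -6.0000e-02 -1.3000e-01] z 0.2844 F along 1.15 lat -0.55 Fz -0.81 M [-0.04  0.08  0.02] op 0.365
top caps 164 gx [ 42.6 109.8] gy [-10.   -0.6   7.9] z 55.4
top block 234 gx [ 37.6 117.2] gy [-18.5  -7.6  17.9] z 29.9
top plate+nose 222 gx [ 90.6 126.4] gy [-18.5  -4.5  17.8] z 33.3
wrist caps 559 gx [39.5 78.1] gy [-9.5 -0.3  8.9] z 55.6
wrist handle 749 gx [-78.2 -20.1] gy [-6.  -0.2  5.6] z 51.6
wrist block 523 gx [ 48.9 101.2] gy [-18.  -10.2  17.4] z 29.9
wrist plate+nose 119 gx [ 90.1 101.6] gy [-17.2  10.7  17.5] z 29.9
vial_a 0.48 [ 0.424 -0.126  0.044]
vial_a 0.45 [ 0.626 -0.139  0.043]
stop 0.96 [ 0.389 -0.275  0.038]
stop 0.81 [ 0.528 -0.269  0.037]
bridge 0.68 [ 0.618 -0.074  0.068]
solvent 0.61 [ 0.757 -0.104  0.095]
```

View pics/fin.png

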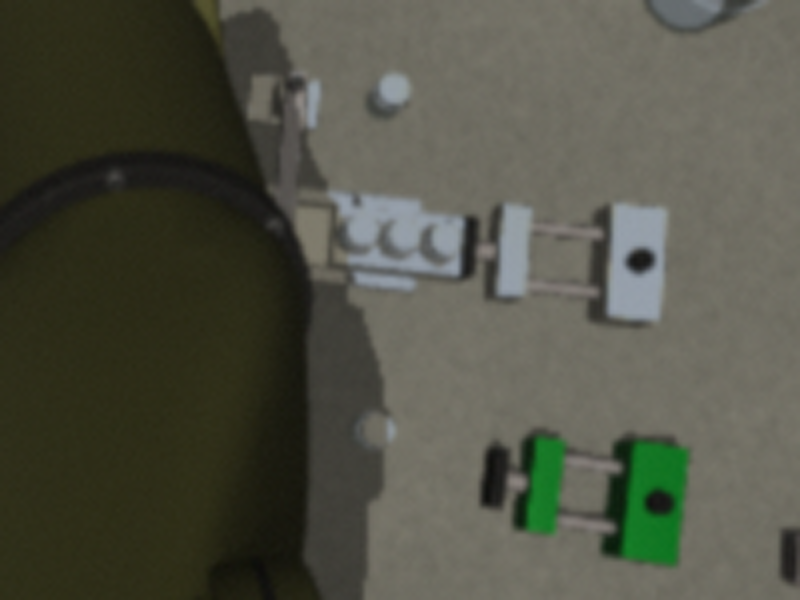

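View pics/w9.png

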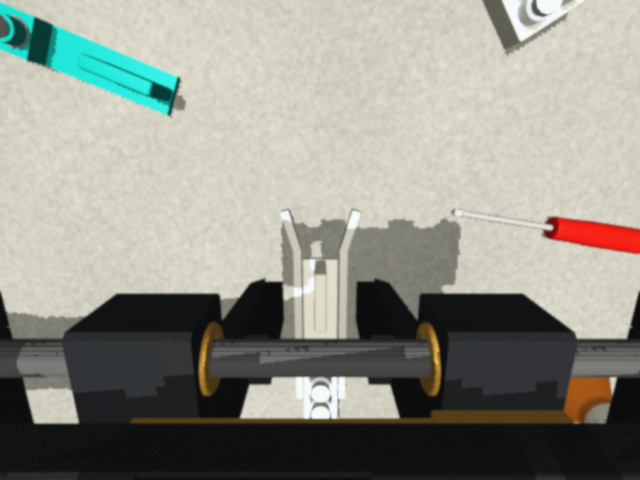

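The nose (px 465,245 in the top view) sits against the black plate, and all three caps are beyond the bar. The vials and the stop are where they were, and the gripper is clear of everything.

```bash
python3 -c "
from plant import workorder; print(workorder.finish_job())"
```

```text
the job is handed in; nothing more can be done
None
```

I handed the job in at about 23 s. The white carrier is in the guides with its nose against the black plate and all three caps beyond the bar.

**What I did:** I gripped the carrier by its handle, slid it flat between the guides and under the bar, and felt for the plate in 1 mm steps. I held the push at a measured 9.6–10.1 N for about 1.25 s, eased off to about 0 N, opened the fingers and drew the gripper clear.

**Last checks:**
- **Position:** The handle centre is 49 mm before the bar, which puts the nose about 113 mm beyond it. I had put the free plate face at about 111.5 mm, so they agree within the measuring error. The wrist view puts the rear cap's edge about 39 mm past the bar, and the carrier is centred to 0.2 mm.
- **Surroundings:** In the final top view both bystander vials, both stops and the solvent bottle are within 1–2 mm of their first positions. I did not re-measure the bridge, because the arm hid most of it, or the other bystanders. No sideways or upward force suggested the bridge was touched.
- **Force reading:** The push is the wrist reading, so the plate itself saw perhaps 1–2 N less because of bench friction. While sliding, I briefly pressed down on the bench with about 5 N and corrected that before reaching the plate.

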